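Return a gem jar to its display case and draw the glass shut

ROBOT

A 6-joint arm with a two-finger parallel gripper is mounted at the origin on the work surface. World frame = base frame: x ahead of the robot, y to its left, z up, the work surface at z = 0. Lengths are in m, angles in rad, forces in N, time in s.
With the tool pointing down it reaches from about 0.325 to 0.775 m from the base axis. Payload 5.5 kg.
Tool frame: the origin (TCP) lies between the finger pads; the fingertips stand 8 mm ahead of it and the grasp point (between the pads) lies 11 mm behind it (tcp_to_tips is the distance from the TCP to the fingertips, in m); z points along the fingers, y is the direction in which the jaws open and shut (so a half turn about z gives the same grasp; the last joint's range is limited). The gripper opens to 88 mm and grips with 3 to 60 N. Pads are 20 mm wide; open, the fingers measure 115 mm over their backs; the gripper's body (75 mm by 178 mm) begins 61 mm behind the grasp point.
Start: joints at [-1.319, 0.091, 1.231, -0, 1.82, -0.057], TCP at [0.182, -0.572, 0.231] pointing down, gripper open.
Joint ranges: [-2.87, 2.87], [-0.86, 2.18], [0.17, 2.46], [-1.51, 4.65], [0.06, 2.69], [-2.65, 2.65]. Speed limits (rad/s): [2.57, 2.57, 3.01, 3.14, 3.14, 3.14].

INTERFACE

Orientations are given as a unit quaternion [w, x, y, z].
In Python, from bench import * gives the robot as it stands. Calls block until the motion is done:
- move_to(position, orientation): joint-space move of the TCP to a pose.
- move_l(position, speed=0.15, orientation=None): straight line of the TCP; orientation=None keeps the orientation; speed is the mean speed in m/s.
- movej(angles): joint-space move.
- gripper_open() and close(): open the fingers fully, or close them until they stop; the grip force is fixed at half the most.
- hold(seconds).
- inverse_kinematics(position, orientation): joint angles nearest the present ones, or None.
- state(): the state.
- get_image(name): name is "side" or "top"; returns a dict with "frame" (384x512x3 uint8, blue, green, red), "depth" (384x512 float32, m along the optical axis (not along the pixel's ray), 0 where there is no reading), "camera_matrix" (3x3 intrinsics, pixels), "view" (4x4, takes a point from world to camera coordinates). Camera axes: x right, y up, looking along -z (the intrinsics and any distortion apply to the point x, -y, -z); pixel columns grow to the right and rows downward; lengths in m; the calibration is good to about 2 mm. A picture is of the moment at which its call begins.
A pose or a line that the arm cannot do raises IKError and nothing moves.
- job_done(): hands the job in, once; it reports no verdict.
The state is a dict: "time": time; "joint_pos": joint angles; "dq": joint speeds; "joint_torque": joint torques, N m; "ee_pos": TCP position; "ee_rot": TCP orientation; "ft_force": force on the tool from outside, world axes, zero at the start; "moment": the same for the moment, N m; "finger_gap": finger opening in m.
Only numpy, scipy, OpenCV 4.12 (cv2) and the standard library are available. Lean on these libraries where they do the work, as an engineer would, in place of code of your own. Each camera call takes 0.05 s, during which the arm holds its last target. There are 200 camera calls.

TASK

Set the gem jar that stands on the table down into the one empty well of the display case, so that it sits fully in the well. Then draw the glass shut: press gently on top of it with the fingertips and pull it towards you until its front edge is fully home against the front rail. The glass is thin, so press only as hard as it takes, and leave the other jars and the ring cone alone.

Things in the scene. Friction and masses are not known exactly. Their poses are not given: they have to be found in the camera images.
- case: Display case, aluminium, 320 deep (its x) by 212 wide (y), mm. Origin: centre of its underside on the table; x runs from front (robot side) to back. Floor 6 thick, side and front walls 12. Walls and front rail are 64 high, a little higher than the glass. A fixed rear deck (top 70 above the table) covers it from x = +12 to the back; the glass parks under the deck.
- pane (a joint): Glass lid, 172 x 188 x 5 mm, sliding in side tracks. Value: metres open along case x; 0 = shut, front edge on the front rail (case x = -148 mm). Starts 0.110 to 0.121 open. Takes a pull of about 4 N; fingertips pressing under about 9 N slip. Thin: never load it over 20 N in all. The tracks are out of level, each case differently: drawn shut, the glass may rise or sink up to 4 mm.
- pane_edge (a point): Middle of the glass's front edge, on its top face, moves with the glass. At the start a bare strip of glass 39 to 50 mm long lies behind it, then the front edge of the deck, there 13 mm higher than the glass, whose top lies 57 mm above the table at the deck's edge.
- insert_empty: Insert with the empty well, one of three alike in a row in the case front. Axes as the case's. Origin: centre of its underside, 6 mm above the table, below the well's centre. Round well 41 wide, 12 deep, 1 chamfer; floor 6, mouth 18 above the origin. From well centre: front rail 56, open glass 54 to 65, next well 62.5, side wall 32 from an end well, so grip the jar along case x.
- jar: The gem jar to put away: upright round box 38 mm across, 30 high, 35 to 70 g, white base, clear lid, a stone inside; alone on the table, left of the case. Origin: centre of its underside, z up. Seated, it stands 18 mm proud of the insert and the glass clears it.
- jar_b: A gem jar of the same kind standing in its well in the case; leave alone. Origin: centre of its underside.
- jar_c: Another such jar in its well; leave alone. Origin: centre of its underside.
- ring_cone: White ring cone, foot 48 mm across, 74 high, on the table left of the case, beyond the jar; leave alone. Origin: centre of its underside.
There are look-alikes about, which are no part of the job. Leave any blue or green look-alike of the jar alone.

How it is judged:
By the outcome, as a careful person would: the job done as asked, in the order asked, and still so for the second after the job is handed in, with the robot touching nothing.
It also fails if it takes over 64 s, if anything falls off the work surface, if the arm or the gripper's body presses on something with over 40 N, if the wrist force passes 120 N, or if a joint passes its speed limit or range.

## Working session

There is one attempt and no reset: what is moved stays moved. The work goes in short steps, each a Python script; the robot and the scene stay as the last script left them, time stands still between calls to the robot, and variables do not carry over. Pictures are saved under pics/ and viewed, about 8 in all and at most 12, crops included, and the job is handed in when it is done.

```bash
mkdir -p pics; ls; cat > h.py <<'E'
from bench import *
import numpy as np, cv2
def shot(n,tag):
    d=get_image(n); cv2.imwrite(f'pics/{tag}.png',d['frame']); np.savez(f'pics/{tag}.npz',**{k:np.array(v) for k,v in d.items()}); return d
def load(tag): return np.load(f'pics/{tag}.npz')
def pix2w(d,u,v,z=None):
    K=np.array(d['camera_matrix']);V=np.array(d['view']);T=np.linalg.inv(V)
    r=np.array([(u-K[0,2])/K[0,0],-(v-K[1,2])/K[1,1],-1.])
    o=T[:3,3];w=T[:3,:3]@r
    s=float(d['depth'][int(round(v)),int(round(u))]) if z is None else (z-o[2])/w[2]
    return o+s*w
E
python3 - <<'E'
from h import *
a=shot('top','top0');b=shot('side','side0')
for d in(a,b):print(np.linalg.inv(d['view']).round(3),d['camera_matrix'], [k for k in d])
cv2.imwrite('pics/both0.png',cv2.resize(np.vstack([a['frame'],b['frame']]),None,fx=.78,fy=.78))
s=state();print(s['time'],s['ee_rot'],s['finger_gap'],tcp_to_tips if 'tcp_to_tips' in globals() else s.keys())
E
```

```text
pics
[[ 0.015  0.985 -0.174  0.446]
 [-1.     0.014 -0.003  0.053]
 [-0.     0.174  0.985  0.883]
 [ 0.     0.     0.     1.   ]] [[360.12252489   0.         258.98883752]
 [  0.         360.12252489 193.25612591]
 [  0.           0.           1.        ]] ['frame', 'depth', 'camera_matrix', 'view']
[[ 1.     0.016 -0.012  0.569]
 [-0.02   0.727 -0.686 -0.403]
 [-0.003  0.687  0.727  0.576]
 [ 0.     0.     0.     1.   ]] [[354.97823073   0.         258.09992244]
 [  0.         354.97823073 195.52367011]
 [  0.           0.           1.        ]] ['frame', 'depth', 'camera_matrix', 'view']
0.1 [-8.73782855e-04  9.88105799e-01  1.53773079e-01 -7.65753683e-05] 0.0875005378314278 0.008
```

View pics/top0.png

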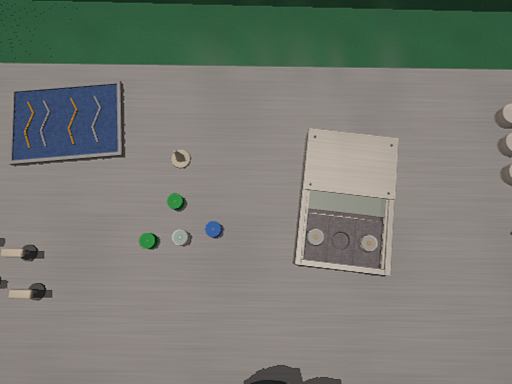

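View pics/side0.png

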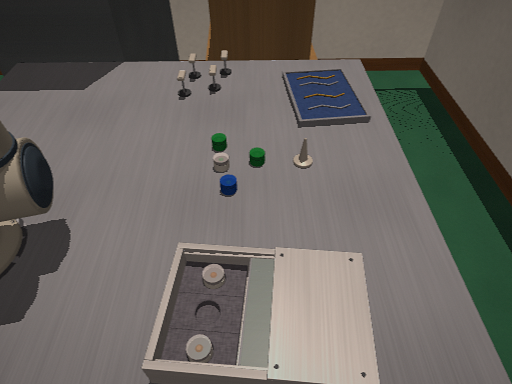

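The candidates in the top view are white (180,237), green (148,241) and (175,201), and blue (213,229). White base with a clear lid fits the white one. The empty well is the middle one at (341,240). I'll confirm both in enlarged crops.

```bash
python3 - <<'E'
from h import *
f=load('top0')['frame']
a=cv2.resize(f[190:270,130:230],None,fx=4,fy=4,interpolation=2)
b=cv2.resize(f[120:280,290:405],None,fx=3.5,fy=3.5,interpolation=2)
c=np.zeros((max(a.shape[0],b.shape[0]),400+b.shape[1],3),np.uint8);c[:a.shape[0],:400]=a;c[:b.shape[0],400:]=b
cv2.imwrite('pics/crop0.png',c);print(c.shape)
d=load('top0')
for n,u,v in [('jar',180,237),('cone',180,158),('jb',316,237),('jc',369,243),('well',341,240),('deckFL',309,190),('deckBR',396,137),('g1',340,203),('rail',345,266)]: print(n,pix2w(d,u,v).round(4))
E
```

```text
(560, 802, 3)
jar [0.4897 0.2406 0.0283]
cone [0.6822 0.2507 0.0286]
jb [ 0.4937 -0.0783  0.0412]
jc [ 0.4815 -0.2003  0.0433]
well [ 0.489  -0.1427  0.0123]
deckFL [ 0.6014 -0.0607  0.0582]
deckBR [ 0.7545 -0.2938 -0.0024]
g1 [ 0.572  -0.1325  0.057 ]
rail [ 0.429  -0.1391  0.0615]
```

View pics/crop0.png

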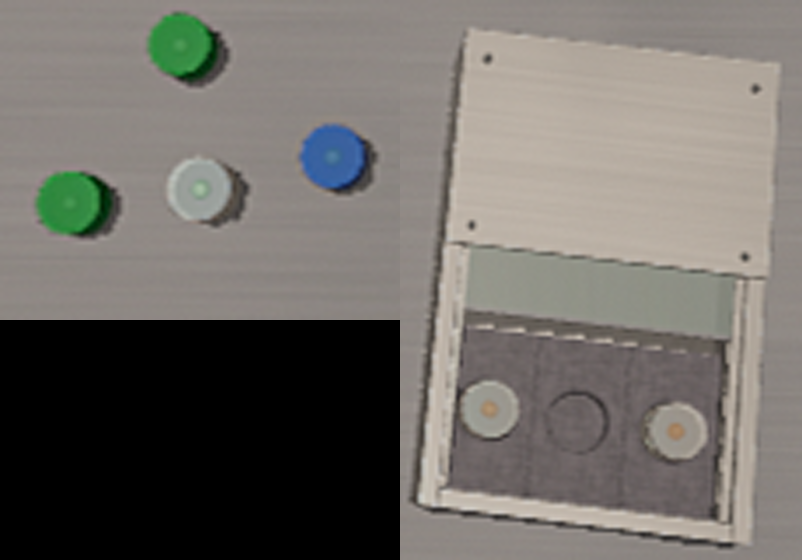

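White jar at crop (200,188), i.e. pixel (180,237), is the only one with a white base and clear lid. The empty well is the middle one, at crop (577,422), with a jar on each side. Opened fully along case x, the fingers span ±57.5, which would hit the rail 56 away. In the middle well, a grip turned 45° clears the rail, the glass and both neighbours, so I'll use that.

```bash
cat >> h.py <<'E'
def quat(yaw):  # tool down, jaw (tool y) along world angle yaw
    from scipy.spatial.transform import Rotation as R
    y=np.array([np.cos(yaw),np.sin(yaw),0]);z=np.array([0,0,-1.]);x=np.cross(y,z)
    q=R.from_matrix(np.c_[x,y,z]).as_quat();return [float(q[3]),*map(float,q[:3])]
E
python3 - <<'E'
from h import *
d=load('top0')
P=[pix2w(d,290+(x-400)/3.5+0,120+y/3.5,.07) for x,y in [(447,242),(768,275),(470,30),(779,65)]]
for p in P: print(p.round(4))
fl,fr,bl,br=P
yv=(fl-fr)+(bl-br); xv=(bl-fl)+(br-fr)
print('yaw',np.degrees([np.arctan2(-yv[0],yv[1]),np.arctan2(xv[1],xv[0])]), 'w',np.linalg.norm(fl-fr),'d',np.linalg.norm(bl-fl))
g=lambda x,y,z:pix2w(d,290+(x-400)/3.5,120+y/3.5,z).round(4)
print('well',g(577,422,.024),'jb',g(489,409,.042),'jc',g(676,431,.042),'edgeL',g(466,310,.057),'edgeR',g(728,338,.057))
jt=pix2w(d,180,237,.03);print('jar top',jt)
s=load('side0');
print('side jar',pix2w(s,221,158,.03),'side well',pix2w(s,207,312,.024))
q0=state()['joint_pos']
for yaw in np.radians([-95+45,-95-45,-5+45+90,40,-50+180,40-180]):
    print(np.degrees(yaw).round(),[None if (j:=inverse_kinematics([*p,.06],quat(yaw))) is None else np.round(j,2) for p in [(.489,.24),(.489,-.14)]])
E
```

```text
[ 0.601  -0.0463  0.07  ]
[ 0.5821 -0.2559  0.07  ]
[ 0.7472 -0.0629  0.07  ]
[ 0.7255 -0.2706  0.07  ]
yaw [-5.556438   -6.16757836] w 0.21040453514391863 d 0.14716230310017842
well [ 0.4871 -0.139   0.024 ] jb [ 0.4939 -0.0768  0.042 ] jc [ 0.4813 -0.2003  0.042 ] edgeL [ 0.5579 -0.0601  0.057 ] edgeR [ 0.5418 -0.2323  0.057 ]
jar top [0.48962195 0.24027349 0.03      ]
side jar [0.49352568 0.23543876 0.03      ] side well [ 0.48968236 -0.14185806  0.024     ]
-50.0 [array([ 0.39, -0.02,  1.65, -0.  ,  1.51,  1.27]), array([-0.35, -0.12,  1.74, -0.  ,  1.52,  0.53])]
-140.0 [None, array([-0.35, -0.12,  1.74, -0.  ,  1.52,  2.1 ])]
130.0 [array([ 0.39, -0.02,  1.65, -0.  ,  1.51, -1.88]), array([-0.35, -0.12,  1.74, -0.  ,  1.52, -2.61])]
40.0 [array([ 0.39, -0.02,  1.65, -0.  ,  1.51, -0.3 ]), array([-0.35, -0.12,  1.74, -0.  ,  1.52, -1.04])]
130.0 [array([ 0.39, -0.02,  1.65, -0.  ,  1.51, -1.88]), array([-0.35, -0.12,  1.74, -0.  ,  1.52, -2.61])]
-140.0 [None, array([-0.35, -0.12,  1.74, -0.  ,  1.52,  2.1 ])]
```

```bash
python3 - <<'E'
from h import *
q=quat(np.radians(40)); p=[.4900,.2395]
move_to([*p,.12],q); move_l([*p,.023],.12)
print('f0',np.round(state()['ft_force'],2))
close(); s=state();print('gap',s['finger_gap'],np.round(s['ft_force'],2),s['time'])
move_l([*p,.13],.15)
move_to([.4875,-.1388,.13],q); move_l([.4875,-.1388,.062],.1)
s=state();print(s['ee_pos'],np.round(s['ft_force'],2),s['finger_gap'],s['time'])
a=shot('top','top1');b=shot('side','side1')
c=np.hstack([cv2.resize(a['frame'][190:280,290:400],(396,324),interpolation=2),cv2.resize(b['frame'][230:384,140:290],(400,411),interpolation=2)[:324]])
c=np.vstack([np.hstack([cv2.resize(a['frame'][190:280,290:400],(440,360),interpolation=2),np.zeros((360,0,3),np.uint8)]),np.zeros((240,440,3),np.uint8)])
r=cv2.resize(b['frame'][234:384,150:240],(360,600),interpolation=2)
cv2.imwrite('pics/crop1.png',np.hstack([c,r]))
E
```

```text
f0 [0.58 0.72 0.11]
gap 0.03715025507724686 [-0.2  -0.36  0.53] 4.9583
[ 0.48790082 -0.13889013  0.06266249] [-0.03  0.69 -0.07] 0.03751769908182548 8.0667
```

View pics/crop1.png

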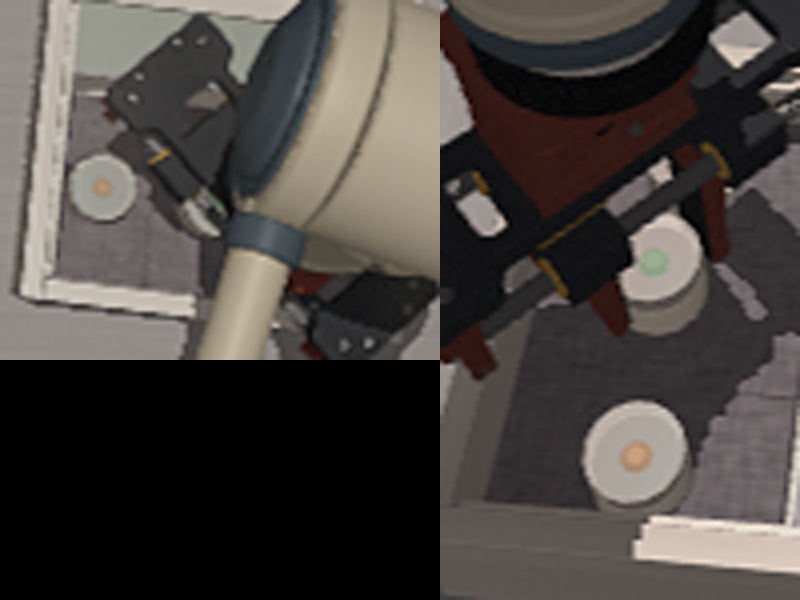

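```bash
python3 - <<'E'
from h import *
s=load('side1');t=load('top1')
g=lambda x,y,z:pix2w(s,150+(x-440+.5)/4-.5,234+(y+.5)/4-.5,z)
for p in [(654,262),(657,262),(660,262)]: print('held',g(*p,.0697).round(4))
print('held right edge',g(706,262,.0697).round(4),'jarc',g(637,455,.042).round(4),'R',g(690,455,.042).round(4), 'L',g(583,455,.042).round(4))
f=load('side0')['frame'];cv2.imwrite('pics/c2.png',np.hstack([cv2.resize(f[255:375,160:240],(400,600),interpolation=2),cv2.resize(s['frame'][255:375,160:240],(400,600),interpolation=2)]))
E
```

```text
held [ 0.4887 -0.1425  0.0697]
held [ 0.4898 -0.1426  0.0697]
held [ 0.491  -0.1426  0.0697]
held right edge [ 0.5087 -0.143   0.0697] jarc [ 0.4846 -0.205   0.042 ] R [ 0.5041 -0.2054  0.042 ] L [ 0.4647 -0.2046  0.042 ]
```

View pics/c2.png

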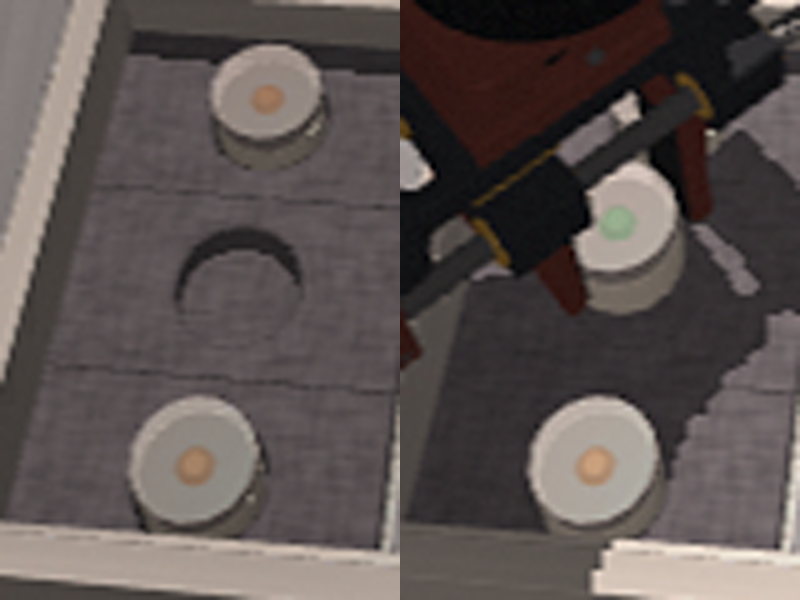

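```bash
python3 - <<'E'
from h import *
s=load('side0')
g=lambda x,y,z:pix2w(s,160+(x+.5)/5-.5,255+(y+.5)/5-.5,z)
a=g(267,93,.042);b=g(197,462,.042);m=(a+b)/2;print(a,b,m, np.linalg.norm(a-b))
w=g(239,287,.024);print('well rim',w)
for c in [(217,219),(219,219),(216,217)]:
    h=g(*c,.0697);e=h-m;print(h.round(4),'err xy',e[:2].round(4),'jaw',e[:2]@[.766,.643],'tan',e[:2]@[-.643,.766])
E
```

```text
[ 0.49706932 -0.08059609  0.042     ] [ 0.48474732 -0.20444715  0.042     ] [ 0.49090832 -0.14252162  0.042     ] 0.12446251224017704
well rim [ 0.49033574 -0.14187199  0.024     ]
[ 0.4884 -0.1413  0.0697] err xy [-0.0025  0.0012] jaw -0.0011674202726363768 tan 0.0025378247207574174
[ 0.489  -0.1413  0.0697] err xy [-0.0019  0.0012] jaw -0.0007037908213138161 tan 0.002131388962526963
[ 0.488  -0.1407  0.0697] err xy [-0.0029  0.0019] jaw -0.0010144298584099424 tan 0.003289473993310967
```

The side view puts the held jar about 2 mm off the well centre. I'll correct that and go down with a force guard, plus a small spiral search if it lands on the rim.

```bash
python3 - <<'E'
from h import *
c=np.array([.4895,-.1399]); ok=False
move_l([*c,.050],.08); F0=np.array(state()['ft_force'])
offs=[(0,0)]+[(r*np.cos(a),r*np.sin(a)) for r,n in((.0012,6),(.0022,9)) for a in np.arange(n)*2*np.pi/n]
for o in offs:
    p=c+o; move_l([*p,.0485],.05); hit=False
    z=.0475
    while z>.0352:
        z-=.001; move_l([*p,z],.03); s=state(); f=s['ft_force'][2]-F0[2]
        if f>5: hit=True;break
    print(np.round(o,4),round(z,4),np.round(np.array(s['ft_force'])-F0,1),s['ee_pos'][2].round(4) if hasattr(s['ee_pos'][2],'round') else s['ee_pos'][2],s['finger_gap'],s['time'])
    if not hit or z<.0405: break
    if s['time']>30: break
E
```

```text
[0 0] 0.0345 [0.1 0.4 3.8] 0.035 0.037427483014734086 11.9667
```

```bash
python3 - <<'E'
from h import *
gripper_open(); s=state();print('gap',s['finger_gap'],np.round(s['ft_force'],1))
p=s['ee_pos']; move_l([p[0],p[1],.15],.12)
# reorient towards glass: jaw along case y, closed, stand off so cameras see
close(); move_to([.42,.02,.2],quat(np.radians(-95.8)))
s=state();print(s['time'],s['joint_pos'],s['ft_force'])
a=shot('top','top2');b=shot('side','side2')
cv2.imwrite('pics/c3.png',np.hstack([cv2.resize(a['frame'][175:275,290:400],(440,400),interpolation=2),cv2.resize(b['frame'][244:384,150:276],(360,400),interpolation=2)]))
E
```

```text
gap 0.08795221091267452 [1.1 0.6 0.3]
17.6167 [-3.35489194e-02 -4.03180768e-01  1.72914841e+00 -7.53693044e-06
  1.81566244e+00  1.63819013e+00] [-0.85418321 -0.41183883 -0.79844884]
```

View pics/c3.png

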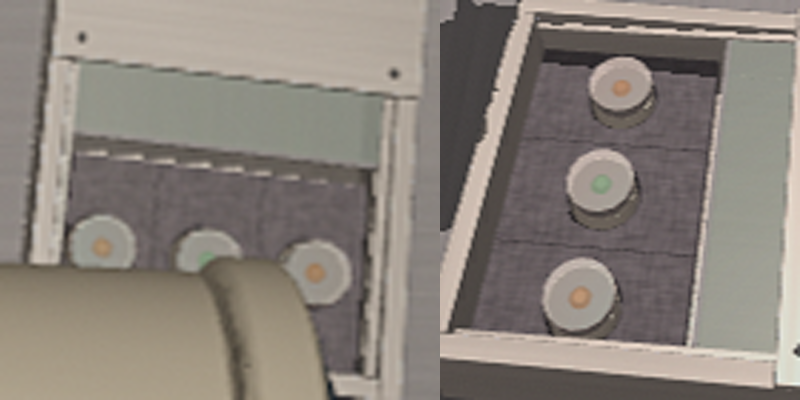

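All three jars stand in line at the same height: lids at crop (620,90), (601,185) and (580,297), and the new one is seated. The glass front edge is about 63 mm behind the well centre, so it is about 0.119 open. Next I press, and pull a short stretch first.

```bash
cat > pull.py <<'E'
from h import *
import sys, json
e=np.array([np.cos(np.radians(-5.8)),np.sin(np.radians(-5.8))]); T=12.0
def rd(F0,n=1):
    f=np.array(state()['ft_force'])-F0; return f[2], f[:2]@e, f
def pull(c,z,F0,dist,step=.003,K=20000.,speed=.04,stop=99):
    """step along -e, trimming z to hold T newtons; returns c,z,moved"""
    d=0
    while d<dist-1e-6:
        c=c-e*step; d+=step; move_l([*c,z],speed); f,h,_=rd(F0)
        if f>16 or f<7: print('trim',round(d,4),round(f,1),round(h,1))
        if f>18 : move_l([*c,z+.001],.03); print('LIFT');return c,z+.001,d
        z+=float(np.clip((f-T)/K*.6,-.0003,.0003))
        if abs(h)>stop: print('stop',d,h,f); break
    f,h,F=rd(F0);print('end',d,'z',round(z,5),'F',np.round(F,1),'h',round(h,1),np.round(state()['ee_pos'],4),state()['time'])
    return c,z,d
E
python3 - <<'E'
from pull import *
w=np.array([.4885,-.1393]); c=w+.084*e
move_to([*c,.10],quat(np.radians(-95.8))); move_l([*c,.0685],.08); hold(.2)
F0=np.mean([state()['ft_force'] for _ in range(3)],0); print('F0',F0,state()['time'])
z=.0685;log=[]
while z>.058:
    z-=.0003 if log and log[-1][1]>1.5 else .0005
    move_l([*c,z],.02); f,h,_=rd(F0); log.append((round(z,4),round(f,1),round(h,1)))
    if f>10.5: break
print(log[-8:],state()['ee_pos'],state()['time'])
c,z,d=pull(c,z,F0,.012) if f<17 else (c,z,0)
json.dump([list(c),z,list(F0),d],open('st.json','w'))
E
```

```text
F0 [-0.37968124  0.15459757 -1.18970679] 19.4333
[(0.065, np.float64(2.2), np.float64(0.5)), (0.0647, np.float64(3.3), np.float64(0.2)), (0.0644, np.float64(5.0), np.float64(-1.1)), (0.0641, np.float64(6.1), np.float64(-1.5)), (0.0638, np.float64(8.4), np.float64(-1.9)), (0.0635, np.float64(9.1), np.float64(-2.7)), (0.0632, np.float64(10.1), np.float64(-3.7)), (0.0629, np.float64(11.5), np.float64(-3.9))] [ 0.57233697 -0.147842    0.06470727] 22.9333
end 0.012 z 0.06239 F [ 2.1 -0.3  7.7] h 2.2 [ 0.5619 -0.1469  0.0644] 23.9333
```

```bash
python3 - <<'E'
from pull import *
c,z,F0,d0=json.load(open('st.json'));c=np.array(c);F0=np.array(F0)
for _ in range(4):
    f,h,_f=rd(F0); 
    if f>12: break
    z-=min((12.5-f)/4500*.8,.0008); move_l([*c,z],.02)
print(f,h)
c,z,d=pull(c,z,F0,.012,K=4500)
json.dump([list(c),z,list(F0),d0+d],open('st.json','w'))
a=shot('top','top3');b=shot('side','side3')
cv2.imwrite('pics/c4.png',np.hstack([cv2.resize(a['frame'][175:275,290:400],(440,400),interpolation=2),cv2.resize(b['frame'][244:384,150:276],(360,400),interpolation=2)]))
E
```

```text
12.069953257184213 0.023894584218034844
end 0.012 z 0.06103 F [ 2.1 -0.6 10.4] h 2.2 [ 0.5504 -0.1457  0.064 ] 25.1833
```

View pics/c4.png

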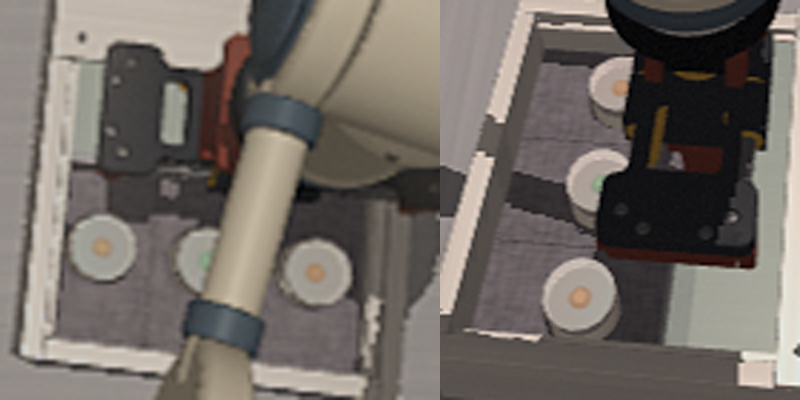

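The glass edge moved about 15 mm for 22 mm of finger travel: in the side crop it went from x≈692 to 667. So it follows, with some early slip. I'll raise the press slightly and track the edge from the depth image.

```bash
cat >> pull.py <<'E'
w=np.array([.4885,-.1393]); nrm=np.array([-e[1],e[0]])
def edge(d,off=-.085,sh=(.0025,-.003)):
    """case x of the glass front edge from the side depth picture, per offset from the centre line"""
    K=np.array(d['camera_matrix']);V=np.array(d['view']);S=np.arange(-.054,.09,.0005);z=[]
    for s in S:
        p=V@np.r_[w+sh+s*e+off*nrm,.057,1]
        u=K[0,0]*p[0]/-p[2]+K[0,2];v=-K[1,1]*p[1]/-p[2]+K[1,2]
        if not(0<=int(round(v))<384):z.append(np.nan);continue
        z.append(pix2w(d,u,v)[2])
    z=np.array(z); i=np.where((z[:-1]<.045)&(z[1:]>.045))[0]
    return S[i]
E
python3 - <<'E'
from pull import *
for t in('side0','side2','side3'): print(t,[(o,edge(load(t),o).round(4)) for o in(-.085,-.075,-.06,.07,.08)])
E
```

```text
side0 [(-0.085, array([0.0605])), (-0.075, array([0.0605])), (-0.06, array([0.0615])), (0.07, array([0.062])), (0.08, array([0.061]))]
side2 [(-0.085, array([0.0605])), (-0.075, array([-0.031 ,  0.0605])), (-0.06, array([0.0615])), (0.07, array([0.062])), (0.08, array([0.061]))]
side3 [(-0.085, array([0.045])), (-0.075, array([0.045])), (-0.06, array([0.0455])), (0.07, array([0.0075])), (0.08, array([0.004]))]
```

```bash
python3 - <<'E'
import pull; from pull import *
pull.T=13.5
c,z,F0,d0=json.load(open('st.json'));c=np.array(c);F0=np.array(F0)
for k in range(2):
    c,z,d=pull.pull(c,z,F0,.009,K=4500,speed=.03); d0+=d
    b=get_image('side'); print('edge',edge(b,-.085),edge(b,-.075),'tip',(np.array(state()['ee_pos'])[:2]-w)@e)
json.dump([list(c),z,list(F0),d0],open('st.json','w'))
E
```

```text
Traceback (most recent call last):
AttributeError: 'function' object has no attribute 'pull'
```

```bash
sed -i 's/T=12.0/T=13.5/' pull.py; python3 - <<'E'
from pull import *
c,z,F0,d0=json.load(open('st.json'));c=np.array(c);F0=np.array(F0)
for k in range(2):
    c,z,d=pull(c,z,F0,.009,K=4500,speed=.03); d0+=d
    b=get_image('side'); print('edge',edge(b,-.085),edge(b,-.075),'tip',(np.array(state()['ee_pos'])[:2]-w)@e)
json.dump([list(c),z,list(F0),d0],open('st.json','w'))
E
```

```text
end 0.009000000000000001 z 0.0603 F [ 2.7 -0.2 12. ] h 2.8 [ 0.5418 -0.1448  0.0637] 26.0333
edge [0.0365] [0.0365] tip 0.053534077807620796
end 0.009000000000000001 z 0.05982 F [ 2.3  0.2 12.2] h 2.3 [ 0.5329 -0.1439  0.0634] 26.8333
edge [0.014 0.028] [-0.009  0.028] tip 0.04468247964693668
```

```bash
python3 - <<'E'
from pull import *
c,z,F0,d0=json.load(open('st.json'));c=np.array(c);F0=np.array(F0)
for k in range(3):
    c,z,d=pull(c,z,F0,.024,K=4500,speed=.03,stop=5.5); d0+=d
    b=get_image('side'); print('edge',edge(b,-.085),edge(b,-.075),'tip',(np.array(state()['ee_pos'])[:2]-w)@e)
    if d<.0239: break
json.dump([list(c),z,list(F0),d0],open('st.json','w'))
E
```

```text
end 0.023999999999999997 z 0.05936 F [ 2.2  1.7 13.4] h 2.0 [ 0.509  -0.1414  0.0627] 28.8833
edge [0.004] [-0.0125  0.0035] tip 0.020640496186983853
end 0.023999999999999997 z 0.05864 F [ 2.6  2.6 12.2] h 2.3 [ 0.485  -0.1389  0.0619] 30.9333
edge [-0.02] [-0.0195] tip -0.003480299115027774
end 0.023999999999999997 z 0.05779 F [ 2.3  1.8 13. ] h 2.1 [ 0.4613 -0.1364  0.0611] 32.9833
edge [-0.043] [-0.043] tip -0.027297344782121938
```

```bash
python3 - <<'E'
from pull import *
c,z,F0,d0=json.load(open('st.json'));c=np.array(c);F0=np.array(F0)
c,z,d=pull(c,z,F0,.009,K=4500,step=.0015,speed=.02,stop=6)
for k in range(8):
    c,z,d=pull(c,z,F0,.0015,K=4500,step=.0015,speed=.02)
    f,h,_=rd(F0)
    if h>5.5: break
b=shot('side','side4'); print('edge',edge(b,-.085),edge(b,-.075),'tip',(np.array(state()['ee_pos'])[:2]-w)@e)
json.dump([list(c),z,list(F0),d0],open('st.json','w'))
E
```

```text
end 0.009 z 0.05741 F [ 2.9  2.  12.6] h 2.7 [ 0.4526 -0.1355  0.0609] 34.5333
end 0.0015 z 0.05752 F [ 3.9  3.  14.4] h 3.6 [ 0.4512 -0.1353  0.0608] 34.7833
end 0.0015 z 0.05752 F [ 4.4  1.5 13.5] h 4.2 [ 0.4496 -0.1352  0.0608] 35.0333
end 0.0015 z 0.05737 F [ 4.8  1.8 12.4] h 4.6 [ 0.4483 -0.1351  0.0608] 35.2833
end 0.0015 z 0.05708 F [ 5.8  0.8 11.3] h 5.7 [ 0.4473 -0.1351  0.0607] 35.5333
edge [] [] tip -0.04146159995474901
```

```bash
python3 - <<'E'
from pull import *
c,z,F0,d0=json.load(open('st.json'));p=state()['ee_pos']
c=np.array(c)+e*.0015; move_l([*c,.075],.05); move_l([*c,.13],.12); move_to([.46,.10,.25],quat(np.radians(-95.8)))
a=shot('top','top5');b=shot('side','side5');print(state()['time'])
cv2.imwrite('pics/c5.png',np.hstack([cv2.resize(a['frame'][225:280,290:400],(400,200),interpolation=2),np.zeros((200,0,3),np.uint8)]))
x=cv2.resize(a['frame'][185:280,292:397],(420,380),interpolation=2);y=cv2.resize(b['frame'][234:384,145:235],(360,600),interpolation=2)
cv2.imwrite('pics/c5.png',np.hstack([np.vstack([x,np.zeros((220,420,3),np.uint8)]),y]))
E
```

```text
37.825
```

View pics/c5.png

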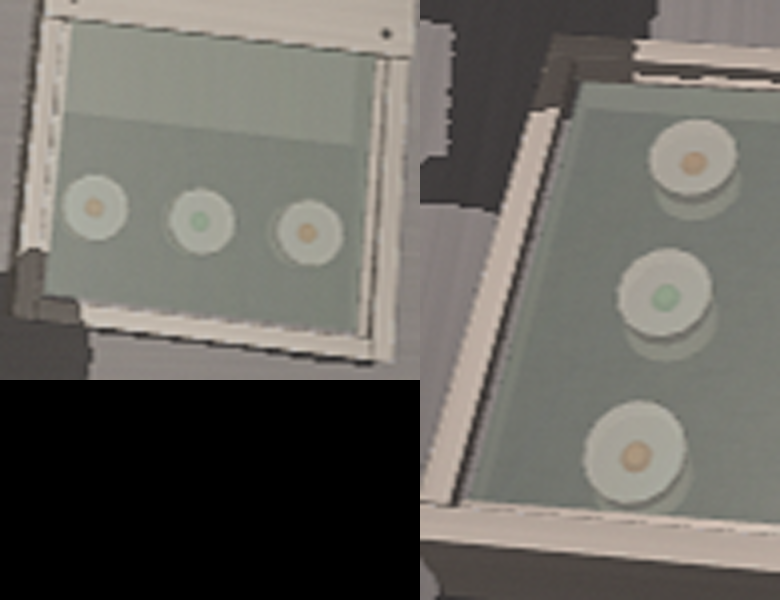

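The glass covers all the wells. In the side crop only a thin dark line, about 3 mm, shows at the rail around (515,330); the visible inner face of the rail alone accounts for about 2.4 mm of that. I'll press and pull once more with a fresh zero, to see whether the resistance rises like a hard stop.

```bash
python3 - <<'E'
from pull import *
c=w-.034*e
move_to([*c,.10],quat(np.radians(-95.8))); move_l([*c,.0665],.08); hold(.2)
F0=np.mean([state()['ft_force'] for _ in range(3)],0)
z=.0665
while z>.054:
    f,h,_=rd(F0)
    if f>12: break
    z-=.0005; c=c-e*.00025*(f>1.5); move_l([*c,z],.03)
print('press',z,f,h,state()['time'])
for k in range(9):
    c=c-e*.0008; move_l([*c,z],.02); f,h,_=rd(F0)
    print(k,round(f,1),round(h,1),((np.array(state()['ee_pos'])[:2]-w)@e*1e3).round(2))
    z+=float(np.clip((f-13.5)/4500*.6,-.0003,.0003))
    if f>17 or h>8: break
c=c+e*.0015; move_l([*c,.075],.05); move_l([*c,.13],.12); move_to([.46,.10,.25],quat(np.radians(-95.8)))
a=shot('top','top6');b=shot('side','side6');print(state()['time'])
B=load('side5')['frame']
cv2.imwrite('pics/c6.png',np.hstack([cv2.resize(q[300:384,140:180],(390,600),interpolation=2)[:, :] for q in (B,b['frame'])]))
for q in (B,b['frame']): print([int(q[v,u].mean()) for v in (330,) for u in range(152,180)])
E
```

```text
press 0.058499999999999996 12.219873320054882 -3.1971410098746937 43.675
0 9.9 -0.9 -34.02
1 8.4 2.0 -34.08
2 8.1 3.7 -34.16
3 8.9 5.2 -34.48
4 9.3 5.5 -35.0
5 9.9 6.8 -35.49
6 11.5 7.5 -36.06
7 12.1 7.4 -36.64
8 11.9 6.8 -37.3
48.1917
[141, 173, 169, 172, 173, 175, 176, 176, 138, 58, 84, 122, 127, 118, 120, 121, 116, 113, 112, 112, 113, 113, 113, 111, 113, 113, 114, 113]
[140, 173, 170, 173, 174, 174, 177, 175, 138, 58, 84, 121, 127, 119, 120, 121, 116, 114, 113, 113, 112, 113, 113, 113, 113, 114, 115, 114]
```

View pics/c6.png

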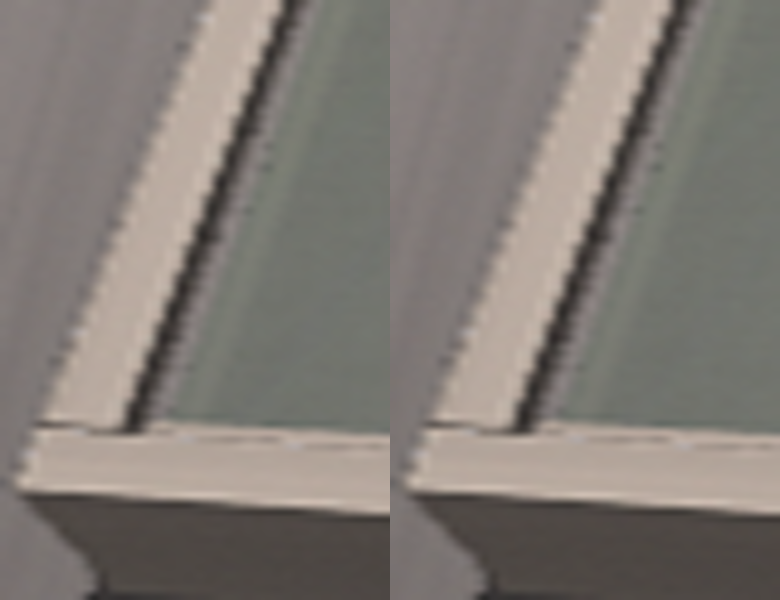

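The second pull reached 7.5 N, well above the roughly 4 N the glass takes, and the glass did not move: the pixel profile at the rail is the same before and after. It is home, so I'm handing in.

```bash
python3 - <<'E'
from h import *
print(state()['time'],np.round(state()['ft_force'],1)); job_done()
E
```

```text
48.1917 [ 0.1 -0.3  0.5]
the job is handed in; nothing more can be done
```

The white-based jar is seated in the empty middle well and the glass is drawn shut against the front rail. I handed the job in at 48.2 s of the 64 s allowed, with the arm clear of everything.

- **Jar:** I gripped it about 45° to case x instead of along it, because the fully opened fingers would have hit the front rail. It went into the well at the first try and came to rest at the expected depth with about 4 N. The picture afterwards shows it in line and level with its two neighbours.
- **Glass:** I pressed with about 8–14 N, staying under the 20 N limit in every reading I took. The fingertips slipped about 6 mm early on, when the press fell to about 8 N; after I raised the press, the glass followed.
- **Shut check:** A second pull reached 7.5 N, more than the roughly 4 N the glass takes, and the fingers slid while the glass stayed put. The pictures at the rail before and after are the same.
- **What is less certain:** A thin dark line remains at the rail in the side view. Most of it should be the rail's inner face, but the image alone cannot rule out a gap of about 1 mm. The two cameras also disagreed by about 3–4 mm on positions.

I did not see the other jars move. The cone and the coloured look-alikes were not re-checked at the end, but nothing was planned near enough to touch them.

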